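# Empty and close a two-part casting mould

### The job

Take the cured teal casting out of the lower mould half and lay it flat in the blue tray beside the earlier one. Then lower the upper mould half gently over the two guide pins, thick hole over thick pin, until it lies flush on the lower half, and finally pull the red-headed core pin out of the beech stand and lower it through the bore of the boss until its head sits fully home, with nothing left held. Leave the blue core pin and everything else on the bench where it stands.

Things in the scene. Friction and masses are not known exactly. Their poses are not given: they have to be found in the camera images.
- mould_base: Lower mould half, aluminium, fixed: 100 (x) x 92 (y) x 26 mm high, origin at the centre of its underside. Mid-top: round recess 47 mm wide, 8 mm deep; in its floor a central socket 16 mm wide, 10 mm deep for the core pin's tip. On the top face stand two upright guide pins, 20 mm high, tapered noses: thick (14 mm) at x +35, y +31 mm, thin (10 mm) at x -35, y -31 mm.
- top_boss (a point): Upper mould half, loose, aluminium, 0.44 to 0.72 kg, flat on the bench: plate 100 (x) x 92 (y) x 22 mm, on its middle a square boss 36 x 36 x 34 mm high, sides along x and y. The point is the boss's centre, 39 mm above the plate's underside; axes as the plate's. Seated flush, its x points as the lower half's x and the point is 65 mm above the lower half's origin.
- top_bore (a point): Mouth of the bore in the boss top of the upper half, 56 mm above the plate's underside: 16 mm wide, chamfered, right down the boss axis. Guide holes through the plate: 16 mm at x +35, y +31 mm (for the thick pin), 12 mm at x -35, y -31 mm. Underside: round recess 47 mm wide, 14 mm deep.
- casting_mid (a point): The cured casting, loose, teal resin wheel with fluted rim and a 17 mm bore: 45 mm across, 22 mm high, 45 g; the point is its centre, z its axis. It sits in the lower half's recess with 14 mm standing proud.
- old_casting_mid (a point): The earlier casting, identical, loose, lying in the tray near the tray's -y end; the point is its centre.
- tray: Shallow blue sheet-metal tray, fixed: 92 (x) x 130 (y) mm, floor 3 mm thick, rim 14 mm high and about 3 mm thick; origin at the centre of its underside. The free place is its +y half, about x 0, y +32 mm.
- core_stand: Beech block, fixed, 50 (x) x 120 (y) x 60 mm high with three upright holes 17.5 mm wide, 50 mm deep, along y at -40, 0 and +40 mm; origin at the centre of its underside. The two core pins stand in the outer holes, either way round.
- red_core_grip (a point): Red-headed core pin, loose, 104 mm long, 0.09 to 0.15 kg, upright in the stand: steel shank 14 mm thick, 71 mm long, tapered tip; knurled red head 25 mm across, 33 mm high. The point is on its axis mid-head, 87 mm above the tip, 16 mm above the head's underside. Fully home, the head rests on the boss top and the point is 98 mm above the lower half's origin.
- blue_core_grip (a point): The blue-headed core pin, like the red one but with a 16 mm shank that does not fit; stays in the stand. Point in the middle of its head.
- pigment_jar: Jar with a white lid, 52 x 52 x 66 mm high; origin under its centre. Bystander.
- yellow_jar: Jar with a yellow label and white lid, 46 x 46 x 78 mm high. Bystander.
- red_marker: Red marker pen lying along y, 138 x 18 mm. Bystander.
- tape_roll: Roll of cream tape lying flat, 87 mm across, 19 mm high. Bystander.
- blue_box: Small dark blue case, 50 x 70 x 24 mm high. Bystander.
- channel: Offcut of aluminium channel lying along x, 79 x 16 x 10 mm high. Bystander.
- tweezers: Steel tweezers lying along x, 132 x 14 x 8 mm high. Bystander.
- mix_tub: Clear tub with a blue filling, 82 x 82 x 56 mm high. Bystander.
- beech: Beech block, 26 x 70 x 22 mm high. Bystander.
There are look-alikes about, which are no part of the job. What is shaped like the part that bears casting_mid but white is not meant.

How it is judged:
By the outcome, as a careful person would: the job done as asked, in the order asked, and still so for the second after the job is handed in, with the robot touching nothing.
It also fails if it takes over 72 s, if anything falls off the work surface, if the arm or the gripper's body presses on something with over 40 N, if the wrist force passes 120 N, or if a joint passes its speed limit or range.

### The arm

A 6-joint arm with a two-finger parallel gripper is mounted at the origin on a cart in front of the work surface, level with it; the furniture and walls round the work are solid. World frame = base frame: x ahead of the robot, y to its left, z up, the work surface at z = 0. Lengths are in m, angles in rad, forces in N, time in s.
With the tool pointing down it reaches from about 0.3 to 0.85 m from the base axis. Payload 4.2 kg.
Tool frame: the origin (TCP) lies between the finger pads; the fingertips stand 8 mm ahead of it and the grasp point (between the pads) lies 11 mm behind it; z points along the fingers, y is the line along which they close (so a half turn about z gives the same grasp; the last joint's range is limited). The gripper opens to 91 mm and grips with 3 to 60 N. Pads are 32 mm wide; open, the fingers measure 118 mm over their backs; the gripper's body (76 mm by 178 mm) begins 60 mm behind the grasp point.
Start: joints at [1.18, 0.32, 1.565, -0, 1.257, -0.02], TCP at [0.208, 0.536, 0.222] pointing down, gripper open.
Joint ranges: [-3.11, 3.11], [-0.84, 2.01], [0.21, 2.61], [-1.34, 4.49], [0.05, 2.63], [-2.56, 2.56]. Speed limits (rad/s): [2.57, 2.57, 3.14, 3.14, 3.14, 3.14].

### API

Orientations are given as a unit quaternion [x, y, z, w].
In Python, from plant import manip, capture gives the robot as it stands. Calls block until the motion is done:
- manip.movep(position, orientation): joint-space move of the TCP to a pose.
- manip.movel(position, v=0.15, frame=None, f_stop=None): straight line of the TCP; frame=None keeps the orientation; v is the mean speed in m/s. With f_stop (N) it stops when the force on the tool has changed by that much, and returns True; else False.
- manip.set_joints(angles): joint-space move.
- manip.gripper_to(opening, f_grip=None): opening from 0.0 (shut) to 1.0 (fully open); f_grip is the grip in N (None keeps the last); returns when the fingers have stopped.
- manip.sleep(seconds).
- manip.inverse_kinematics(position, orientation): joint angles nearest the present ones, or None.
- manip.observe(): the state.
- capture(name): name is "scene" or "top" or "wrist"; returns a dict with "frame" (400x640x3 uint8, red, green, blue), "K" (3x3 intrinsics, pixels), "R" (3x3) and "t" (3): a world point X has camera coordinates R X + t. Camera axes: x right, y down, z forward; pixel columns grow to the right and rows downward; lengths in m; the calibration is good to about 2 mm. The wrist camera is an equidistant fisheye: a pixel r from the principal point sees the ray r / f radians off the axis. A picture is of the moment at which its call begins. There is no depth.
A pose or a line that the arm cannot do raises manip.Unreachable and nothing moves.
- manip.hand_in(): hands the job in; it is judged then, once.
The state is a dict: "time_s": time; "q": joint angles; "dq": joint speeds; "tau": joint torques, N m; "eef_pos": TCP position; "ee_rot": TCP orientation; "force": force on the tool from outside, world axes, zero at the start; "moment": the same for the moment, N m; "width": opening from 0.0 (shut) to 1.0 (fully open); "grasp_force": force on a finger pad.
Only numpy, scipy, OpenCV 4.12 (cv2) and the standard library are available. Lean on these libraries where they do the work, as an engineer would, in place of code of your own. Each camera call takes 0.05 s, during which the arm holds its last target. There are 200 camera calls.

## Working session

There is one attempt and no reset: what is moved stays moved. The work goes in short steps, each a Python script; the robot and the scene stay as the last script left them, time stands still between calls to the robot, and variables do not carry over. Pictures are saved under pics/ and viewed, at most 10 in all, crops included, and the job is handed in when it is done.

```bash
ls; mkdir -p pics; python3 - <<'E'
from plant import manip, capture
import cv2,numpy as np
for n in ("scene","top"):
    c=capture(n); cv2.imwrite(f"pics/{n}0.png",c["frame"][:,:,::-1]); np.savez(f"pics/{n}0.npz",**c)
    print(n,c["K"].tolist(),c["R"].round(3).tolist(),c["t"].round(3).tolist(), (-c["R"].T@c["t"]).round(3))
o=manip.observe();print(o["time_s"],o["ee_rot"],o["eef_pos"])
E
```

```text
pics
scene [[410.00887350279487, 0.0, 321.51443853772025], [0.0, 410.00887350279487, 195.7819882697521], [0.0, 0.0, 1.0]] [[0.878, -0.479, 0.015], [-0.309, -0.59, -0.746], [0.366, 0.65, -0.666]] [-0.359, 0.36, 0.693] [ 0.172 -0.41   0.735]
top [[388.6267360177307, 0.0, 318.9019539588043], [0.0, 388.6267360177307, 196.99893362597663], [0.0, 0.0, 1.0]] [[0.008, -1.0, -0.001], [-0.979, -0.008, -0.204], [0.204, 0.003, -0.979]] [0.247, 0.566, 0.898] [0.369 0.249 0.995]
0.1 [ 1.84328168e-01  9.82864453e-01 -7.54846941e-04 -1.52808803e-04] [0.20819412 0.5355282  0.22123071]
```

View pics/top0.png

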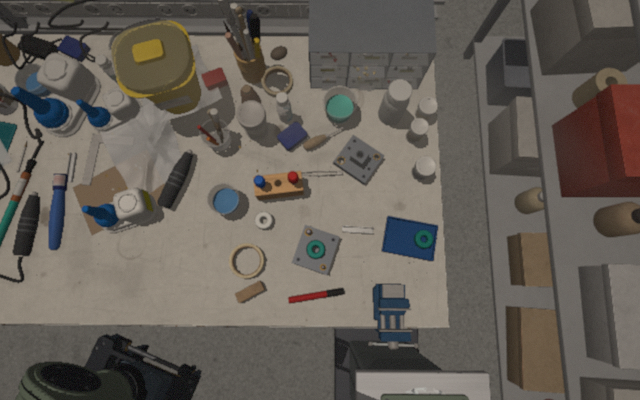

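View pics/scene0.png

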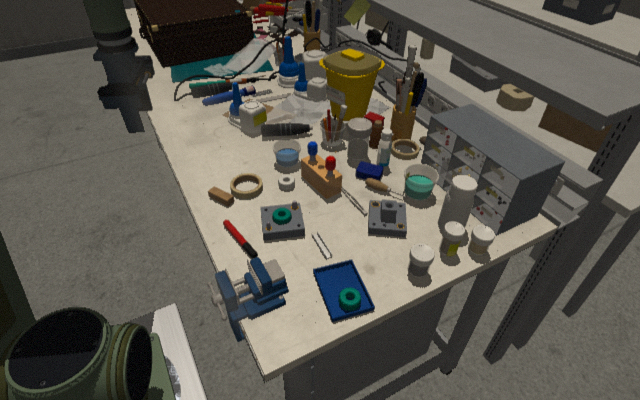

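The top view shows the lower half with the teal casting at about (317,250) and the upper half at (360,158). The tray is at (410,238) with the old casting at (425,239). The stand is at (279,184), with its red head at (293,177) and blue head at (260,181). The white look-alike is at (263,221). Next I'll get coarse positions and then look closer with the wrist camera.

```bash
cat > h.py <<'E'
import numpy as np, cv2
from scipy.spatial.transform import Rotation as Rt
from plant import manip, capture
def ray(c,px,fish):
    K=c["K"]; v=np.array([(px[0]-K[0,2])/K[0,0],(px[1]-K[1,2])/K[1,1]])
    if fish:
        r=np.linalg.norm(v); d=np.array([*(v/max(r,1e-9)*np.sin(r)),np.cos(r)])
    else: d=np.array([*v,1.])
    return -c["R"].T@c["t"], c["R"].T@d
def plane(c,px,z,fish=False):
    o,d=ray(c,px,fish); return o+d*(z-o[2])/d[2]
def proj(c,X):  # fisheye
    p=c["R"]@X+c["t"]; r=np.hypot(p[0],p[1]); th=np.arctan2(r,p[2])
    return c["K"][:2,:2].diagonal()*p[:2]/r*th+c["K"][:2,2]
def down(a):  # tool pointing down, closing line (tool y) at angle a from world x
    y=np.array([np.cos(a),np.sin(a),0]); z=np.array([0,0,-1.])
    return Rt.from_matrix(np.c_[np.cross(y,z),y,z]).as_quat()
def shot(name):
    c=capture("wrist"); np.savez(f"pics/{name}.npz",**c); cv2.imwrite(f"pics/{name}.png",c["frame"][:,:,::-1]); return c
def rect(c,center,half,z0,n,fish=True):
    "top-down orthographic resampling of plane z0 round center; n px each side"
    g=np.linspace(-half,half,n); 
    m=np.array([[proj(c,np.array([center[0]-u,center[1]-v,z0])) for v in g] for u in g],np.float32)
    return cv2.remap(c["frame"],m,None,cv2.INTER_CUBIC)
E
python3 - <<'E'
from h import *
c=dict(np.load("pics/top0.npz"))
for n,p,z in [("cast",(316.5,249.5),.04),("top_boss",(361,154.5),.056),("tray",(411,238),.01),("old",(425,239),.025),("red",(293,177),.107),("blue",(260,181),.107),("stand",(279,186),.06),("white",(263,221),.02)]:
    print(n,plane(c,p,z).round(3))
m=manip
p=[0.40,0.22,0.33]
for a in (1.57,-1.57,0.4,-0.4,0):
    print(a,m.inverse_kinematics(p,down(a)))
print(Rt.from_quat(m.observe()["ee_rot"]).as_matrix().round(2))
m.movep(p,down(1.57)); c=shot("w1"); print(m.observe()["time_s"],m.observe()["q"]); print(c["K"],c["R"].round(2),-c["R"].T@c["t"])
E
```

```text
cast [0.437 0.257 0.04 ]
top_boss [0.675 0.146 0.056]
tray [0.47  0.018 0.01 ]
old [ 0.466 -0.014  0.025]
red [0.602 0.313 0.107]
blue [0.591 0.391 0.107]
stand [0.591 0.351 0.06 ]
white [0.509 0.393 0.02 ]
1.57 [ 4.77649338e-01  7.60818945e-02  1.60933303e+00 -4.44089210e-16
  1.45617773e+00 -1.09235066e+00]
-1.57 [ 4.77649338e-01  7.60818945e-02  1.60933303e+00 -4.44089210e-16
  1.45617773e+00  2.04764934e+00]
0.4 [ 4.77649338e-01  7.60818945e-02  1.60933303e+00 -4.44089210e-16
  1.45617773e+00  7.76493384e-02]
-0.4 [ 4.77649338e-01  7.60818945e-02  1.60933303e+00 -4.44089210e-16
  1.45617773e+00  8.77649338e-01]
0 [ 4.77649338e-01  7.60818945e-02  1.60933303e+00 -4.44089210e-16
  1.45617773e+00  4.77649338e-01]
[[-0.93  0.36 -0.  ]
 [ 0.36  0.93 -0.  ]
 [ 0.   -0.   -1.  ]]
1.5833 [ 4.78921145e-01  7.67812205e-02  1.60956448e+00  3.31064927e-04
  1.45596589e+00 -1.09202799e+00]
[[309.70691629   0.         318.19491289]
 [  0.         309.70691629 201.6347601 ]
 [  0.           0.           1.        ]] [[-0.    1.    0.  ]
 [ 0.97  0.    0.26]
 [ 0.26  0.   -0.97]] [0.32799279 0.2191951  0.49292584]
```

View pics/w1.png

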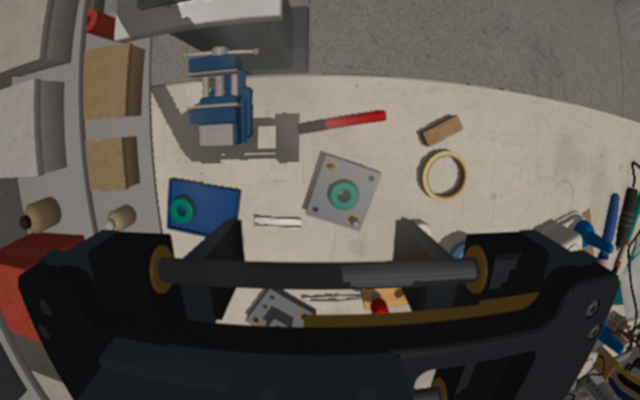

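The wrist view shows the base at (343,190) with its pins and the tray at (203,207); the fingers hide the upper half at (275,305). A second view from the far side will show the upper half and the stand. I'll rectify both shots.

```bash
python3 - <<'E'
from h import *
c1=dict(np.load("pics/w1.npz"))
manip.movep([0.55,0.23,0.33],down(-1.57)); c2=shot("w2"); print(manip.observe()["time_s"])
A=rect(c1,(.437,.257),.08,.026,300); B=rect(c1,(.47,.018),.09,.014,300)
C=rect(c2,(.675,.146),.08,.022,300); D=rect(c2,(.595,.35),.08,.06,300)
im=np.vstack([np.hstack([A,C]),np.hstack([B,D])])
cv2.imwrite("pics/m1.png",im[:,:,::-1])
E
```

```text
4.2
```

View pics/m1.png

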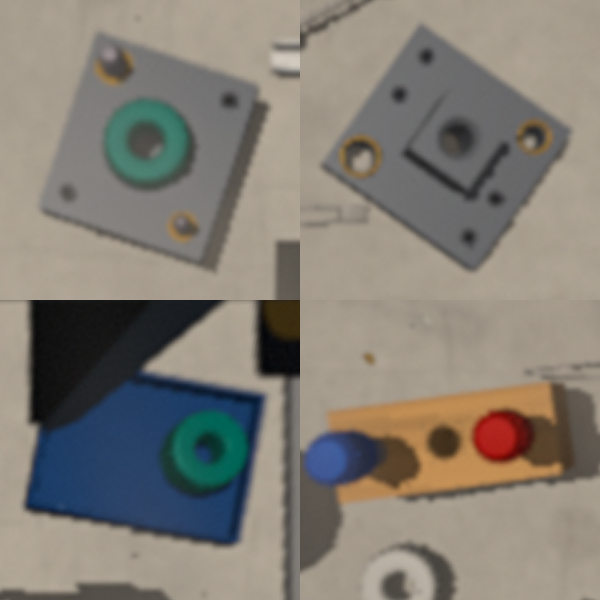

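Montage: the base's thick pin is at (115,62) and thin pin at (183,226), giving yaw about -18.7°. The upper half's thick hole is at (360,157) and thin hole at (534,136), giving yaw about 55°. Tray yaw is about -10° with its centre near (0.469, 0.021). Edge lengths match the given sizes within 2 mm. Now I'll pick the casting and take a closer view of the base on the way in.

```bash
python3 - <<'E'
from h import *
m=manip; a=np.radians(-18.7); q=down(a)
m.movep([.4385,.257,.20],q); c=shot("b1")
m.gripper_to(.75); m.movel([.4385,.257,.037],v=.15)
m.gripper_to(.3,15); o=m.observe(); print(o["width"]*91,o["grasp_force"],o["eef_pos"],o["force"])
m.movel([.4385,.257,.16],v=.15); o=m.observe(); print(o["width"]*91,o["time_s"],o["force"])
c2=shot("b2")
im=np.hstack([rect(c,(.4385,.257),.065,.026,400),rect(c2,(.4385,.257),.065,.026,400)])
cv2.imwrite("pics/m2.png",im[:,:,::-1])
E
```

```text
40.0804891292046 15.000307350419462 [0.43859896 0.2570866  0.0372729 ] [ 0.08639875 -0.05096279  1.96990801]
40.217976539633696 8.5667 [ 0.50666338  1.02325449 -1.10383449]
```

View pics/m2.png

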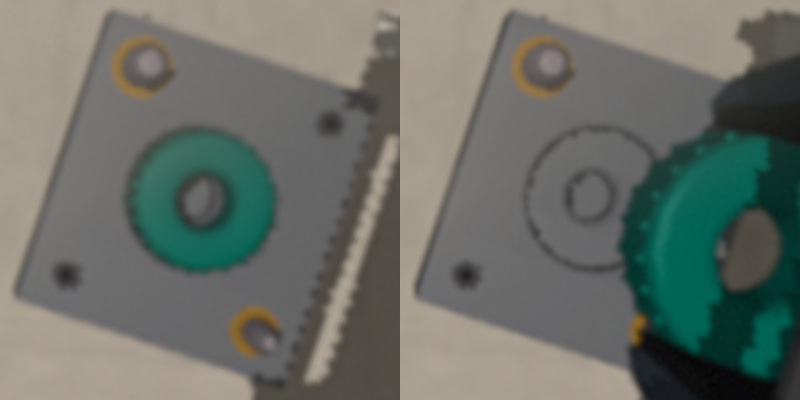

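The casting is held (40 mm over the flutes). The base view gives the bushing rings at (141,66) and (255,331), so the base is at about (0.4388, 0.2578) with yaw -18.2°. Now I'll place the casting, then centre the gripper on the upper half's boss.

```bash
python3 - <<'E'
from h import *
m=manip; T=np.array([.4745,.0523]); q=down(np.radians(-10.2))
m.movep([*T,.12],q); m.movel([*T,.035],v=.15); s=m.movel([*T,.0213],v=.03,f_stop=4); o=m.observe(); print(s,o["eef_pos"],o["force"])
m.gripper_to(.57); m.movel([*T,.10],v=.15); print(m.observe()["time_s"])
P=np.array([.6766,.1474]); a=np.radians(55.2)
m.movep([*P,.13],down(a-np.pi/2)); m.gripper_to(.8); m.movel([*P,.038],v=.12)
m.gripper_to(.2,6); o=m.observe(); print(o["width"]*91,o["force"],o["eef_pos"]); m.gripper_to(.8)
m.movel([*P,.07],v=.15);m.movep([*P,.07],down(a)); m.movel([*P,.038],v=.12)
m.gripper_to(.2,6); o=m.observe(); print(o["width"]*91,o["force"],o["eef_pos"]); m.gripper_to(.8)
m.movel([*P,.196],v=.25); c=shot("t1"); print(m.observe()["time_s"])
im=np.hstack([rect(c,P,.065,.022,400)])
c3=capture("top"); f=cv2.resize(c3["frame"][190:270,350:460],None,fx=3.6,fy=5,interpolation=cv2.INTER_CUBIC)[:400,:400]
cv2.imwrite("pics/m3.png",np.hstack([im,f[:, :396]])[:,:,::-1])
E
```

```text
True [0.47458475 0.05225949 0.0221528 ] [ 0.01989001 -0.86347445  4.64463705]
11.725
35.8732949312053 [-1.59401867  0.91298204  1.07736725] [0.67613059 0.14765341 0.0381516 ]
35.96534489345606 [-0.10426308  1.35132362  2.0181286 ] [0.67691411 0.1476849  0.03832586]
19.8167
```

View pics/m3.png

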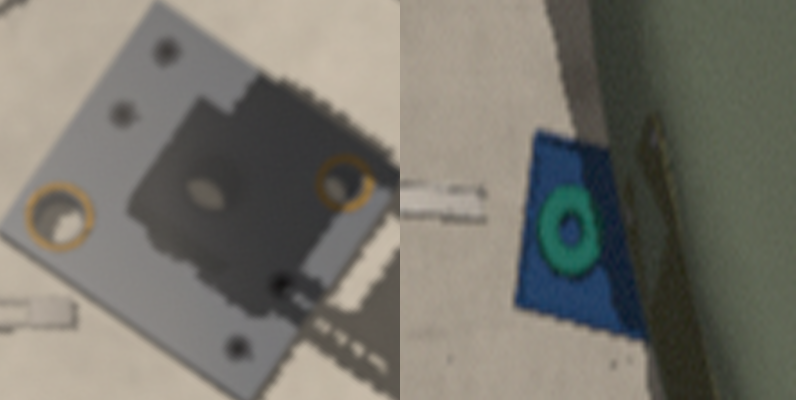

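The casting lies flat in the tray at (570,230). The upper half's rings are at (60,217) and (345,184), against a mechanically centred boss, so the camera bias is about 1 mm; I'll correct the base position for that. Now I'll carry the upper half over and lower it.

```bash
python3 - <<'E'
from h import *
m=manip; P=np.array([.6766,.1474]); B=np.array([.4398,.2578]); q=down(np.radians(-18.15))
m.movel([*P,.038],v=.2); m.gripper_to(.2,45); g=m.observe(); print(g["eef_pos"],g["width"]*91)
m.movel([*P,.17],v=.12); o=m.observe(); print("load",o["force"],o["width"]*91)
m.movep([*B,.15],q); m.movel([*B,.09],v=.12); m.sleep(.2); o=m.observe(); print(o["eef_pos"],o["force"])
s=m.movel([*B,.0643],v=.02,f_stop=5); o=m.observe(); print(s,o["eef_pos"],o["force"],o["moment"],o["time_s"])
E
```

```text
[0.67679155 0.14752118 0.03828282] 35.50889799472262
load [-0.35785545  0.28618238 -6.16103275] 35.33719226719259
[0.44045954 0.25814954 0.09090586] [-0.04222941 -0.23908472 -5.56193554]
True [0.43926129 0.25804963 0.06423699] [ 0.33381865 -0.14091327  5.9840725 ] [-0.25308667 -0.2999135  -0.07071505] 26.25
```

It reached z = 0.0642 against 0.0643 for flush. I'll release it, look at it, then look at the red pin.

```bash
python3 - <<'E'
from h import *
m=manip; o=m.observe(); p=o["eef_pos"]
m.gripper_to(.6); m.movel([p[0],p[1],.23],v=.25); c=shot("s1")
R=np.array([.6045,.3138]); m.movep([*R,.24],down(np.radians(7.8))); c2=shot("r1"); print(m.observe()["time_s"])
s=capture("scene"); np.savez("pics/s2.npz",**s)
im=np.hstack([rect(c,(.4395,.258),.065,.082,400),rect(c2,R,.05,.114,400)])
cv2.imwrite("pics/m4.png",im[:,:,::-1])
for n,cc in(("r1",c2),):
    h=cv2.cvtColor(cc["frame"],cv2.COLOR_RGB2HSV); k=((h[...,0]<8)|(h[...,0]>172))&(h[...,1]>140)&(h[...,2]>50)
    for ct in cv2.findContours(k.astype(np.uint8),0,2)[0]:
        if cv2.contourArea(ct)>80: (u,v),r=cv2.minEnclosingCircle(ct); print((u,v),r,plane(cc,(u,v),.114,True).round(4))
E
```

```text
28.3917
(318.31817626953125, 192.97727966308594) 14.039395332336426 [0.6026 0.3163 0.114 ]
(128.0, 179.5) 32.26850509643555 [0.396  0.3043 0.114 ]
(541.2460327148438, 61.24603271484375) 22.279573440551758 [0.8262 0.5004 0.114 ]
(451.0, 16.0) 24.083288192749023 [0.7079 0.5135 0.114 ]
```

View pics/m4.png

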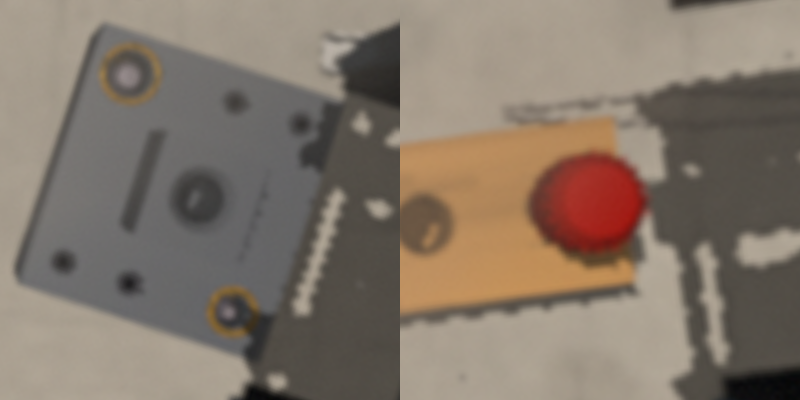

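The upper half is seated: both pins show in their holes, at (129,73) and (232,312), and the bore is at (199,200). The red head's top disc is centred at about (595,202), which gives (0.6048, 0.3147). I'll grasp it and pull it out.

```bash
python3 - <<'E'
from h import *
m=manip; R=np.array([.6047,.3147])
q0=down(np.radians(7.8))
m.movel([*R,.094],v=.15,frame=q0); m.gripper_to(.1,25); o=m.observe(); print(o["eef_pos"],o["width"]*91,o["force"],o["moment"])
m.movel([*R,.205],v=.12); o=m.observe(); print(o["eef_pos"],o["width"]*91,o["force"],o["time_s"])
c=shot("h1"); s=capture("scene"); t=o["eef_pos"]
def pin(c,X): p=c["K"]@(c["R"]@X+c["t"]); return p[:2]/p[2]
u=pin(s,t-[0,0,.04]).round().astype(int); print(u,pin(s,t-[0,0,.013]),pin(s,t-[0,0,.084]), [proj(c,t-[0,0,h]).round(1) for h in(.013,.05,.084)])
A=cv2.resize(s["frame"][u[1]-33:u[1]+33,u[0]-33:u[0]+33],(400,400),interpolation=2)
v=proj(c,t-[0,0,.04]).round().astype(int); B=cv2.resize(c["frame"][v[1]-50:v[1]+50,v[0]-50:v[0]+50],(400,400),interpolation=2); print(v)
cv2.imwrite("pics/m5.png",np.hstack([A,B])[:,:,::-1])
E
```

```text
[0.60472367 0.31473899 0.09423126] 23.919758702713775 [0.13967535 0.51222334 1.07429001] [-0.10125469  0.07215515  0.03700487]
[0.60421533 0.31445292 0.20392494] 24.15957276118934 [-0.31507261  0.53609005 -1.85681211] 31.2167
[331 141] [331.3740577 131.687167 ] [330.51571125 155.50745168] [array([318.2, 239.7]), array([318.3, 220.6]), array([318.3, 207.7])]
[318 225]
```

View pics/m5.png

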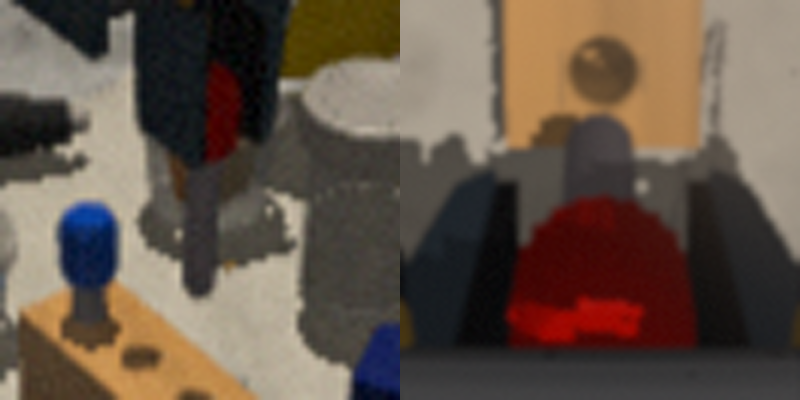

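The red pin hangs straight: its tip is at (200,297) in the scene crop and (600,120) in the wrist crop, within about 1 mm of the axis. Now I'll insert it, checking the force.

```bash
python3 - <<'E'
from h import *
m=manip; q=down(np.radians(7.8)); B=np.array([.4398,.2586])
m.movep([*B,.21],q); m.movel([*B,.172],v=.12); m.sleep(.2)
for d in [(0,0),(.001,0),(0,.001),(-.001,0),(0,-.001),(.0015,.0015),(-.0015,.0015),(-.0015,-.0015),(.0015,-.0015)]:
    T=B+d; z=m.observe()["eef_pos"][2]
    if d!=(0,0): m.movel([*T,.1675],v=.05)
    s=m.movel([*T,.0945],v=.05,f_stop=6); o=m.observe(); print(d,s,o["eef_pos"].round(4),o["force"].round(2),round(o["time_s"],2))
    if o["eef_pos"][2]<.155 or o["time_s"]>55: break
E
```

```text
(0, 0) True [0.4397 0.2585 0.0952] [0.76 0.65 4.97] 34.2
```

It went home first try, at z = 0.0952 as predicted. I'll release, retreat and check.

```bash
python3 - <<'E'
from h import *
m=manip; o=m.observe(); p=o["eef_pos"]
m.gripper_to(.6); m.movel([p[0],p[1],.22],v=.15); m.movep([.40,.45,.35],down(np.radians(7.8)))
m.sleep(.3); print(m.observe()["time_s"],m.observe()["force"])
s=capture("scene")["frame"]; A=cv2.resize(s[140:330,200:440],(800,600),interpolation=2)[:,:,::-1]
cv2.imwrite("pics/fin.png",A)
E
```

```text
37.0667 [ 1.10950908  1.23667706 -0.39998089]
```

View pics/fin.png

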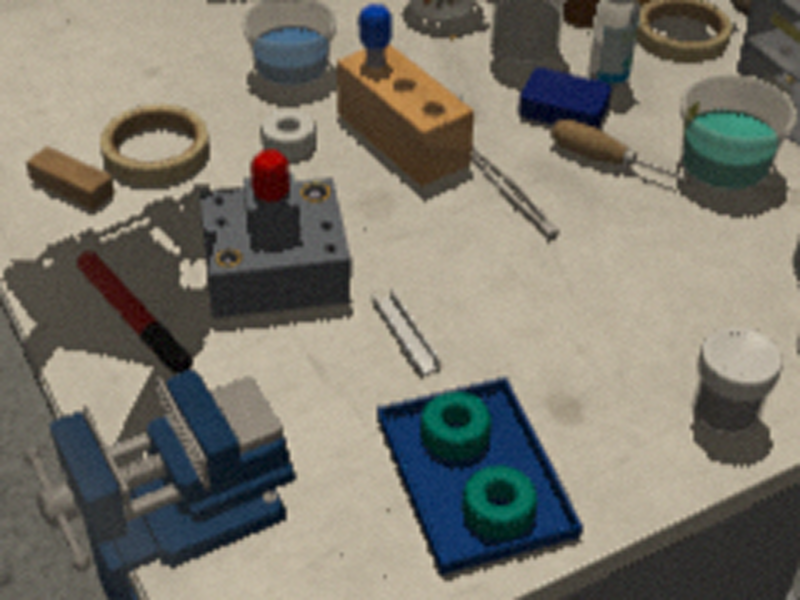

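The picture shows both castings flat in the tray at (455,427) and (500,502). The mould is closed flush with the red head home on the boss at (270,178), the blue pin is still in the stand, and the bystanders are undisturbed.

```bash
python3 -c "
from plant import manip; print(manip.hand_in())"
```

```text
the job is handed in; nothing more can be done
None
```

The job is done and handed in: the casting lies flat in the tray, the upper half sits flush on the guide pins, and the red core pin is fully home, at about 37 s of the 72 s allowed.

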